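Load the strip feeder, gate it, jog the feed and clear the gate

TASK

Slide every pale maple strip fully home into its own lane of the strip feeder, then close the feeder's mouths by laying the try square flat on the bench with the outer edge of its stock flush against the feeder's front, centred across the three mouths. With the feeder loaded and gated like that, hold the yellow jog button right down for at least three seconds without a break and let it go. Then put the square back flat on the wooden cover behind, with the strips left home in the feeder, and do not disturb the other things on the bench.

Things in the scene. Friction and masses are not known exactly. Their poses are not given: they have to be found in the camera images.
- strip_feeder: Fixed aluminium strip feeder, 120 x 252 mm; place and turn vary. Origin on the bench top under the middle of its front (plane y = 0, with three mouths); local y points into the lanes (about world +y), x across, z up. Clear roof over the lanes from y = 40 mm on, its top 25 mm high; behind it a green drive housing, y 170 to 250, 60 mm high, with a motor out to x = +111 mm.
- lane_mid (a point): Middle of the middle lane's mouth, on the lane floor, 5 mm above the bench; axes as the feeder's. Lanes run straight along local y, 27 mm wide and 16 mm high inside, to a stop 170.5 mm in, so a strip fully home is level with the front. Over the first 25 mm they widen to about 33 mm at the mouth; the first 40 mm have no roof. Any strip may go in any lane, either end first.
- lane_left (a point): The same for the lane centred at feeder x = -36 mm (nearest the robot).
- lane_right (a point): The same for the lane centred at feeder x = +36 mm.
- jog_button (a joint): Momentary push button on top of the green drive housing: 0 m when up, 0.008 m fully down; spring return, about 1.5 N to start moving and 5 N fully down.
- jog_button_top (a point): Centre of the round yellow button's top face (36 mm across), 80 mm above the bench when up, at local x = 0, y = 210.5 mm of the feeder; it moves down with the button.
- strip_a: Pale planed maple strip, 24 x 170 x 12 mm, 30 g, lying flat at the right of the bench, roughly along y. Origin at the centre of its underside, local y along its length, z up. Two or three strips are present; an absent one reads None.
- strip_b: Pale planed maple strip, 24 x 170 x 12 mm, 30 g, lying flat at the right of the bench, roughly along y. Origin at the centre of its underside, local y along its length, z up. Two or three strips are present; an absent one reads None.
- strip_c: Pale planed maple strip, 24 x 170 x 12 mm, 30 g, lying flat at the right of the bench, roughly along y. Origin at the centre of its underside, local y along its length, z up. Two or three strips are present; an absent one reads None.
- try_square: Try square lying flat, 105 x 168 x 17 mm, about 170 g. Wooden stock: x -52 to 52, y 66 to 84, 16 mm high; its outer edge is the face at y = +84 mm. Thin steel blade: x -52 to -16, y -84 to 66, 2 mm thick, 7 to 9 mm above the underside; its free end sags to the bench (0.05 rad). It can also be gripped across its 36 mm. Origin under the middle. Starts on the wooden cover, stock to the robot.
- stock_end_left (a point): Point on the outer edge of the square's stock, 50 mm to local -x of its middle, 8 mm above its underside.
- stock_end_right (a point): Point on the outer edge of the square's stock, 50 mm to local +x of its middle, 8 mm above its underside.
- well_cover: Fixed wooden board let into the bench behind the working strip, its top level with the bench top, 194 mm along x by 500 mm along y; origin under its centre, 46 mm below its top; axes as the world. The square lies on it at the start.
- dark_wedge: Bystander: dark hardwood wedge, 24 x 100 x 20 mm, origin under its centre.
- turned_knob: Bystander: turned dark wooden knob, 44 mm across, 50 mm high, origin under its centre.
- mallet: Bystander: wooden mallet lying flat, 65 x 301 x 63 mm, at the far right, origin under its centre.

How it is judged:
By the outcome, as a careful person would: the job done as asked, in the order asked, and still so for the second after the job is handed in, with the robot touching nothing.
Of strip_a, strip_b, strip_c only 2 to 3 are there at a start; the rules pass over those that are not, and their reading is None.
At some moment in a run one of try_square, strip_a, strip_b, strip_c may be knocked a few centimetres aside while the robot is not near it.
Once in a run the grip may slacken for a moment while it holds something.
It also fails if it takes over 210 s, if anything falls off the work surface, if the arm or the gripper's body presses on something with over 40 N, if the wrist force passes 120 N, or if a joint passes its speed limit or range.

ROBOT

A 7-joint arm with a two-finger parallel gripper is mounted at the origin on a cart in front of the work surface, level with it; the furniture and walls round the work are solid. World frame = base frame: x ahead of the robot, y to its left, z up, the work surface at z = 0. Lengths are in m, angles in rad, forces in N, time in s.
With the tool pointing down it reaches from about 0.425 to 0.825 m from the base axis. Payload 3.6 kg.
Tool frame: the origin (TCP) lies between the finger pads; the fingertips stand 19 mm ahead of it and the grasp point (between the pads) is the TCP; z points along the fingers, y is the direction in which the jaws open and shut (so a half turn about z gives the same grasp; the last joint's range is limited). The gripper opens to 93 mm and grips with 3 to 60 N. Pads are 15 mm wide; open, the fingers measure 128 mm over their backs; the gripper's body (75 mm by 188 mm) begins 65 mm behind the grasp point.
Start: joints at [-1.214, 0.615, -0.013, 1.423, 0.008, 1.103, -0.04], TCP at [0.243, 0.603, 0.238] pointing down, gripper open.
Joint ranges: [-3.12, 3.12], [-0.3, 2.06], [-1.34, 1.32], [0.26, 2.42], [-1.36, 4.5], [0.01, 1.98], [-2.84, 2.84]. Speed limits (rad/s): [2.79, 2.79, 3.14, 3.14, 3.14, 3.14, 3.14].

INTERFACE

Orientations are given as a unit quaternion [x, y, z, w].
In Python, from bench import robot gives the robot as it stands. The module is installed in compiled form; this text tells all that it offers. Calls block until the motion is done:
- robot.goto(position, orientation): joint-space move of the TCP to a pose.
- robot.movel(position, vel=0.15, orientation=None, threshold=None): straight line of the TCP; orientation=None keeps the orientation; vel is the mean speed in m/s. With threshold (N) it stops when the force on the tool has changed by that much, and returns True; else False.
- robot.move_j(angles): joint-space move.
- robot.command_gripper(opening, f_grip=None): finger opening in m; f_grip is the grip in N (None keeps the last); returns when the fingers have stopped.
- robot.sleep(seconds).
- robot.ik(position, orientation): joint angles nearest the present ones, or None.
- robot.state(): the state.
- robot.capture(name): name is "scene" or "top"; returns a dict with "image" (400x640x3 uint8, red, green, blue), "intrinsics" (3x3 intrinsics, pixels), "world_from_camera" (4x4, takes a point from camera to world coordinates). Camera axes: x right, y down, z forward; pixel columns grow to the right and rows downward; lengths in m; the calibration is good to about 2 mm. A picture is of the moment at which its call begins. There is no depth.
A pose or a line that the arm cannot do raises robot.Unreachable and nothing moves.
- robot.close_job(): hands the job in, once; it reports no verdict.
The state is a dict: "time_s": time; "joint_positions": joint angles; "joint_vel": joint speeds; "tau": joint torques, N m; "eef_pos": TCP position; "tool_rot": TCP orientation; "force": force on the tool from outside, world axes, zero at the start; "wrist_torque": the same for the moment, N m; "grip_width": finger opening in m.
Only numpy, scipy, OpenCV 4.12 (cv2) and the standard library are available. Lean on these libraries where they do the work, as an engineer would, in place of code of your own. Each camera call takes 0.05 s, during which the arm holds its last target. There are 200 camera calls.

## Working session

There is one attempt and no reset: what is moved stays moved. The work goes in short steps, each a Python script; the robot and the scene stay as the last script left them, time stands still between calls to the robot, and variables do not carry over. Pictures are saved under pics/ and viewed, about 12 in all and at most 16, crops included, and the job is handed in when it is done.

```bash
mkdir -p pics; ls; python3 - <<'E'
from bench import robot
import cv2
for n in("scene","top"):
    c=robot.capture(n); cv2.imwrite(f"pics/{n}0.png",c["image"][:,:,::-1]); print(n,c["intrinsics"].tolist(),c["world_from_camera"].round(4).tolist())
s=robot.state(); print({k:(v if isinstance(v,float) else [round(float(x),4) for x in v]) for k,v in s.items()})
E
```

```text
pics
scene [[371.86154028752486, 0.0, 321.93500081422115], [0.0, 371.86154028752486, 197.77637111690095], [0.0, 0.0, 1.0]] [[0.5556, -0.6569, 0.5096, -0.1163], [-0.8313, -0.4279, 0.3547, -0.666], [-0.015, -0.6208, -0.7839, 1.2065], [0.0, 0.0, 0.0, 1.0]]
top [[379.55440692129935, 0.0, 327.3756364489792], [0.0, 379.55440692129935, 197.99396715975763], [0.0, 0.0, 1.0]] [[-0.003, -0.9889, 0.1487, 0.4324], [-0.9999, 0.0049, 0.0126, -0.159], [-0.0132, -0.1487, -0.9888, 1.2352], [0.0, 0.0, 0.0, 1.0]]
{'time_s': 0.1, 'joint_positions': [-1.2145, 0.6158, -0.0126, 1.4247, 0.0081, 1.1034, -0.0404], 'joint_vel': [0.0007, -0.0027, 0.0001, -0.0029, 0.0006, 0.0008, 0.001], 'tau': [0.0012, -46.0042, 0.21, -16.6244, -0.0612, 0.017, 0.0001], 'eef_pos': [0.2425, 0.6024, 0.2366], 'tool_rot': [0.1902, 0.9817, -0.0011, -0.0002], 'force': [0.6863, -0.9983, -0.4257], 'wrist_torque': [-0.0268, -0.0353, -0.0088], 'grip_width': 0.0928637007609801}
```

View pics/scene0.png

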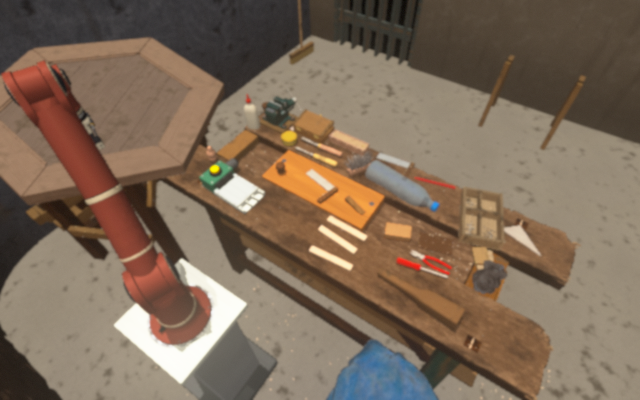

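View pics/top0.png

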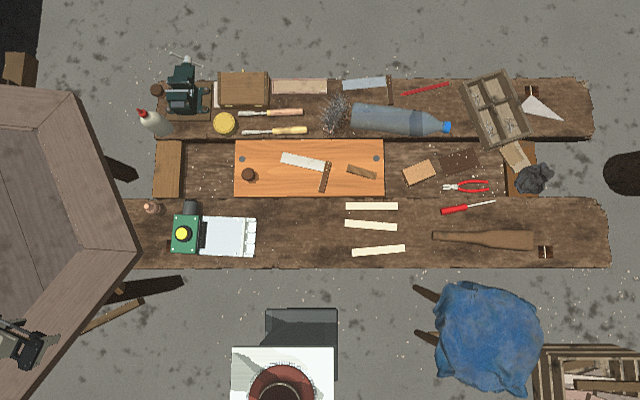

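The three strips lie at about top px (371,206), (371,225) and (378,251). The feeder is on the left with its front at u≈255. The square is on the cover, with its stock at (326,175). Next I'll enlarge crops to measure.

```bash
cat > h.py <<'E'
from bench import robot
import cv2, numpy as np
def px2w(c,u,v,z):
    K,T=c["intrinsics"],c["world_from_camera"]
    d=T[:3,:3]@np.linalg.solve(K,[u,v,1.]); o=T[:3,3]
    return o+d*(z-o[2])/d[2]
def w2px(c,p):
    K,T=c["intrinsics"],c["world_from_camera"]
    q=K@(T[:3,:3].T@(np.asarray(p)-T[:3,3])); return q[:2]/q[2]
def crop(c,x0,y0,x1,y1,s,name):
    im=cv2.resize(c["image"][y0:y1,x0:x1,::-1],None,fx=s,fy=s,interpolation=cv2.INTER_CUBIC)
    for x in range((x0+9)//10*10,x1,10):
        cv2.line(im,(int((x+.5-x0)*s),0),(int((x+.5-x0)*s),6),(0,0,255),1)
        if x%20==0: cv2.putText(im,str(x),(int((x-x0)*s),18),0,.4,(0,0,255),1)
    for y in range((y0+9)//10*10,y1,10):
        cv2.line(im,(0,int((y+.5-y0)*s)),(6,int((y+.5-y0)*s)),(0,0,255),1)
        if y%20==0: cv2.putText(im,str(y),(8,int((y+.5-y0)*s)+4),0,.4,(0,0,255),1)
    cv2.imwrite("pics/"+name+".png",im)
def strips(c,z=.012):
    """pale strips in top image -> (x,y,yaw of length axis)"""
    hsv=cv2.cvtColor(c["image"],cv2.COLOR_RGB2HSV)
    m=cv2.inRange(hsv,(15,20,170),(35,140,255)); out=[]
    cs,_=cv2.findContours(m,cv2.RETR_EXTERNAL,cv2.CHAIN_APPROX_NONE)
    for k in cs:
        if cv2.contourArea(k)<150: continue
        w=np.array([px2w(c,*p[0],z)[:2] for p in k])
        (cx,cy),(a,b),_=r=cv2.minAreaRect((w*1000).astype(np.float32))
        bx=cv2.boxPoints(r); e=max((bx[1]-bx[0],bx[2]-bx[1]),key=np.linalg.norm)
        if e[1]<0:e=-e
        if .55>cx/1000>.2 and cy<400: out.append((cx/1000,cy/1000,np.arctan2(e[1],e[0]),max(a,b),min(a,b)))
    return out
E
python3 - <<'E'
from h import *
c=robot.capture("top")
for s in strips(c): print(np.round(s,4))
crop(c,160,190,270,265,7,"feed"); crop(c,230,135,390,200,5,"sq")
E
```

```text
[  0.4482  -0.3043   1.6574 168.9738  25.6966]
[  0.529   -0.2808   1.483  167.5538  26.2762]
```

View pics/feed.png

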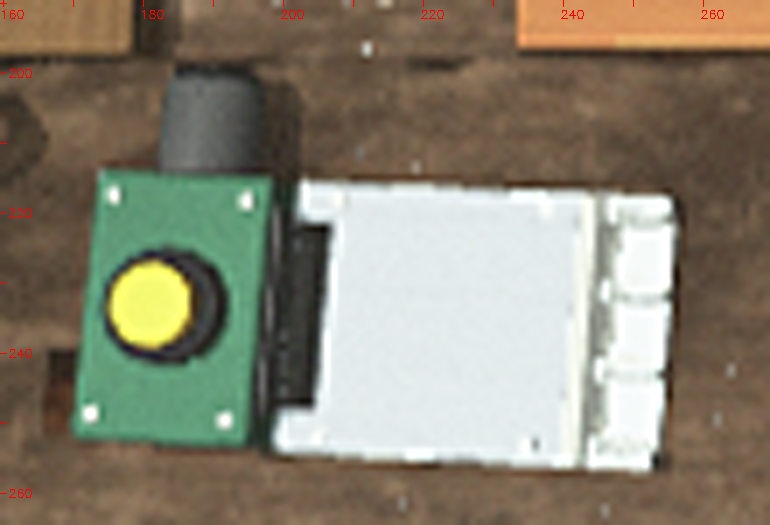

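View pics/sq.png

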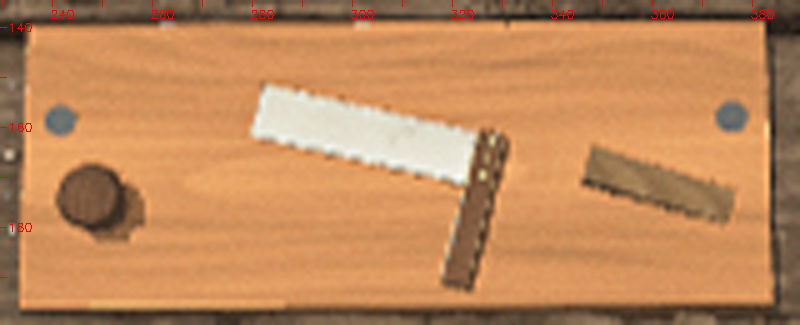

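```bash
sed -i 's/.55>cx/.7>cx/' h.py; python3 - <<'E'
from h import *
from scipy.optimize import least_squares
c=robot.capture("top")
for s in strips(c): print(np.round(s,4))
f=lambda x,y:(160+x/7-.5,190+y/7-.5)
P=[(150,305,0,.2105,.08),(100,170,.06,.25,.06),(272,178,.06,.17,.06),(247,446,-.06,.17,.06),(73,436,-.06,.25,.06),(674,199,.06,0,.021),(656,470,-.06,0,.021)]
W=[px2w(c,*f(p[0],p[1]),p[4])[:2] for p in P]; L=[p[2:4] for p in P]
for p,w in zip(P,W): print(p,w.round(4))
def R(t): return np.array([[np.cos(t),-np.sin(t)],[np.sin(t),np.cos(t)]])
def fit(L,W,t0):
    r=least_squares(lambda q:(np.array(L)@R(q[2]).T+q[:2]-W).ravel(),[*W[0],t0],loss='soft_l1',f_scale=.002); return r.x,r.fun.reshape(-1,2)*1000
x,e=fit(L,W,0);print("feeder",x.round(4),e.round(1))
g=lambda x,y:(230+x/5-.5,135+y/5-.5)
# square: stock corners top z=.016 ; blade
Q=[(509,136,-.052,.084,.016),(471,291,.052,.084,.016),(441,283,.052,.066,.016),(478,130,-.052,.066,.016),(265,84,-.052,-.084,.003),(252,136,-.016,-.084,.003)]
W=[px2w(c,*g(p[0],p[1]),p[4])[:2] for p in Q]
x,e=fit([p[2:4] for p in Q],W,3.1);print("square",x.round(4),e.round(1))
print("knob",px2w(c,*g(92,195),.05),"wedge",px2w(c,*g(660,185),.02))
print("cover",px2w(c,*g(28,27),0),px2w(c,*g(772,307),0))
E
```

```text
[  0.4482  -0.3043   1.6574 168.9738  25.6966]
[  0.529   -0.2808   1.4836 167.5527  26.295 ]
[  0.591   -0.2849   1.5659 168.8129  22.9202]
(150, 305, 0, 0.2105, 0.08) [0.5001 0.303 ]
(100, 170, 0.06, 0.25, 0.06) [0.5615 0.3368]
(272, 178, 0.06, 0.17, 0.06) [0.5576 0.2594]
(247, 446, -0.06, 0.17, 0.06) [0.4392 0.2648]
(73, 436, -0.06, 0.25, 0.06) [0.4438 0.342 ]
(674, 199, 0.06, 0, 0.021) [0.5512 0.0871]
(656, 470, -0.06, 0, 0.021) [0.4281 0.0922]
feeder [ 0.49    0.0908 -0.0491] [[ 0.3 -2. ]
 [ 0.7  0.8]
 [ 0.7 -1.7]
 [-0.8 -1.2]
 [-1.5  1.5]
 [-1.3  0.7]
 [ 2.   1.5]]
square [ 0.7055 -0.0618  2.8968] [[-1.   0.7]
 [ 1.5  0.7]
 [ 0.4 -1.3]
 [-0.9 -2.2]
 [-0.3  0.4]
 [ 0.4  0.9]]
knob [0.69108924 0.11012736 0.05      ] wedge [ 0.70212223 -0.255243    0.02      ]
cover [0.81825254 0.16814154 0.        ] [ 0.62415422 -0.3290414   0.        ]
```

```bash
cat >> h.py <<'E'
F=np.array([.490,.0908]); FT=-.049
def R(t): return np.array([[np.cos(t),-np.sin(t)],[np.sin(t),np.cos(t)]])
def fw(x,y): return F+R(FT)@np.array([x,y])
def quat(phi):  # tool down, tool x along heading phi, jaws across it
    return [np.cos(phi/2),np.sin(phi/2),0,0]
def st(t=""):
    s=robot.state(); print(t,"t%.1f"%s["time_s"],np.round(s["eef_pos"],4),"F",np.round(s["force"],1),"w%.4f"%s["grip_width"])
def p3(xy,z): return [float(xy[0]),float(xy[1]),float(z)]
UP=.10; GR=.043   # GR: grip this far from the rear end
def pick(s):
    x,y,ph=s[:3]; g=np.array([x,y])-np.array([np.cos(ph),np.sin(ph)])*(.085-GR)
    robot.command_gripper(.046,12); robot.goto(p3(g,UP),quat(ph)); robot.movel(p3(g,.0225),.12)
    robot.command_gripper(0.0); st("grip"); robot.movel(p3(g,UP),.2); st("lift")
def insert(lx):
    ph=FT+np.pi/2
    robot.goto(p3(fw(lx,-.17-.02+GR),UP),quat(ph))      # strip tip 20 mm before the mouth
    robot.movel(p3(fw(lx,-.17-.02+GR),.029),.15)
    h=robot.movel(p3(fw(lx,-.012),.029),.08,threshold=14); st(f"ins {h}")
def push(lx):
    ph=FT+np.pi/2
    robot.command_gripper(.046); y=robot.state()["eef_pos"]
    robot.movel([y[0],y[1],.07],.2)
    robot.command_gripper(0.); robot.goto(p3(fw(lx,-.085),.07),quat(ph)); robot.movel(p3(fw(lx,-.085),.0275),.12)
    h=robot.movel(p3(fw(lx,.004),.0275),.06,threshold=8); st(f"push {h}")
    s=robot.state()["eef_pos"]; l=R(-FT)@(np.array(s[:2])-F); print("local",l.round(4))
    return h,l
E
python3 - <<'E'
from h import *
c=robot.capture("top"); s=sorted(strips(c)); print(np.round(s[0],3))
robot.command_gripper(.046); robot.goto([.448,-.2,.2],quat(1.6)); st()
pick(s[0]); insert(-.036)
crop(robot.capture("top"),230,180,430,280,4,"ins1")
E
```

```text
[  0.448  -0.304   1.657 168.974  25.697]
 t4.1 [ 0.4486 -0.1991  0.1998] F [-0.2 -0.2 -0.9] w0.0459
grip t6.3 [ 0.452  -0.3464  0.0229] F [ 0.2 -0.   3.2] w0.0237
lift t6.9 [ 0.4517 -0.3455  0.0994] F [0.2 0.3 0.8] w0.0238
ins False t10.4 [0.4535 0.08   0.0291] F [-0.4  0.2 -0.4] w0.0242
```

View pics/ins1.png

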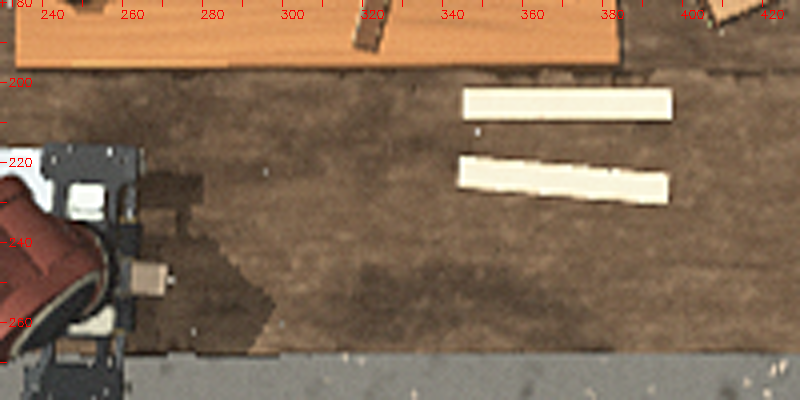

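The strip is in the left lane, with its rear end showing at px (270,250). I'll push it home next. Then I'll move clear, detect the next strip and insert it.

```bash
cat > step.py <<'E'
from h import *
import sys
def back():
    e=robot.state()["eef_pos"]; robot.movel(p3(np.array(e[:2])-R(FT)@[0,.02],e[2]),.1)
    e=robot.state()["eef_pos"]; robot.movel([e[0],e[1],.12],.2)
push(float(sys.argv[1])); back()
if len(sys.argv)>2:
    s=sorted(s for s in strips(robot.capture("top")) if s[1]<0); print(np.round(s,3))
    pick(s[0]); insert(float(sys.argv[2]))
E
python3 step.py -.036 0
```

```text
push True t14.4 [0.4538 0.0858 0.0272] F [ 0.1 -1.   1.2] w0.0003
local [-0.0359 -0.0068]
[[  0.529  -0.281   1.483 167.806  26.524]
 [  0.591  -0.285   1.566 168.813  22.92 ]]
grip t19.1 [ 0.5255 -0.3227  0.023 ] F [0.5 0.7 2.4] w0.0237
lift t19.6 [ 0.525  -0.3218  0.0993] F [-0.1  0.1 -0.8] w0.0239
ins False t23.1 [0.4895 0.0782 0.0291] F [-0.5  0.  -0.1] w0.0239
```

```bash
python3 step.py 0 .036 && python3 step.py .036 && python3 - <<'E'
from h import *
robot.goto([.52,-.2,.25],quat(1.6)); robot.command_gripper(.06)
c=robot.capture("top"); crop(c,225,205,275,265,9,"home"); crop(c,225,130,395,265,4,"all1")
print(np.round(strips(c),3))
st()
E
```

```text
push True t27.1 [0.4897 0.0841 0.0272] F [ 0.7 -0.6 -0.5] w0.0005
local [ 0.0001 -0.0067]
[[  0.591  -0.285   1.566 168.813  22.92 ]]
grip t31.8 [ 0.591 -0.327  0.023] F [ 0.3 -0.1  1.6] w0.0238
lift t32.3 [ 0.5905 -0.3262  0.0993] F [ 0.6  0.2 -1.2] w0.0241
ins False t35.8 [0.5254 0.0764 0.0291] F [-0.4 -0.  -0.1] w0.0240
push True t39.8 [0.5256 0.0823 0.0272] F [-0.4 -1.   1. ] w0.0007
local [ 0.036  -0.0067]
[[2.19000e-01 2.63000e-01 7.69000e-01 1.24112e+02 1.94030e+01]
 [3.13000e-01 1.03000e-01 7.06000e-01 1.63448e+02 3.80010e+01]]
 t43.0 [ 0.52 -0.2   0.25] F [-0.1  0.7  0.4] w0.0599
```

View pics/home.png

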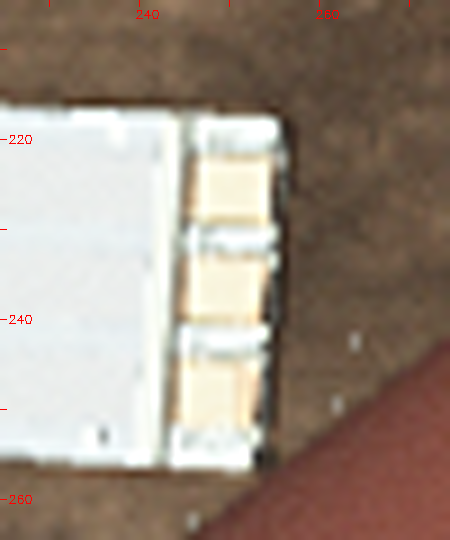

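View pics/all1.png

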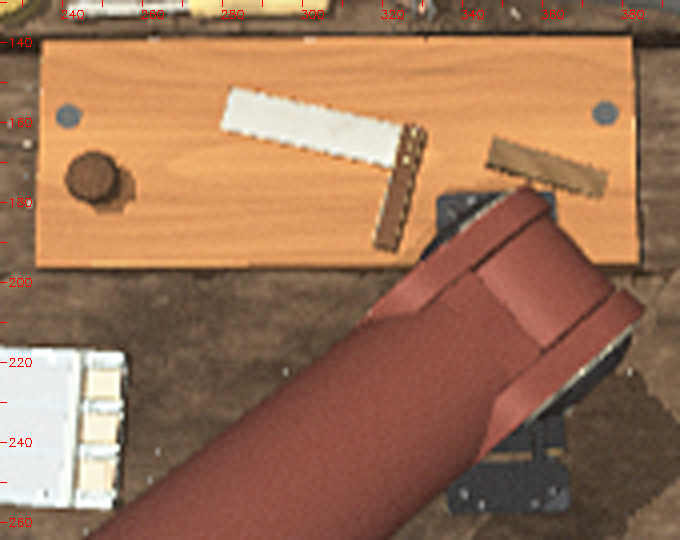

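All three strips are home and flush with the front, and the square hasn't moved. For a half turn within j7's range I have to grip the stock. I'll set the square down short of the feeder, regrip it by the blade to self-align it, and then slide it flush.

```bash
cat >> h.py <<'E'
def way(poses):
    for p,h in poses: robot.goto(p,quat(h)); 
E
python3 - <<'E'
from h import *
S=np.array([.7055,-.0618]); T=2.8968; g=S+R(T)@[0,.075]; h=T-np.pi
print(g,robot.ik(p3(g,.1),quat(h)),robot.ik(p3(fw(0,-.075),.09),quat(FT+np.pi)))
robot.goto(p3(g,.12),quat(h)); st()
print(np.round(robot.state()["joint_positions"],2))
robot.movel(p3(g,.0225),.12); robot.command_gripper(0,45); st("grip")
robot.movel(p3(g,.095),.12); st("lift")
robot.goto([.56,-.15,.095],quat(.65)); robot.goto([.54,-.13,.095],quat(1.6)); st(); print(np.round(robot.state()["joint_positions"],2))
crop(robot.capture("top"),225,130,395,265,4,"carry")
E
```

```text
[ 0.68732336 -0.13456407] [-0.34797094  1.14261636  1.21803877  1.41989133 -1.07861949  1.31986637
 -0.88447251] [-0.34623287  0.61800093  0.40214036  2.05316944 -0.44566132  0.55399597
  1.89514522]
 t44.5 [ 0.6872 -0.1351  0.1205] F [-0.4  0.1 -0.5] w0.0600
[-0.35  1.12  1.23  1.4  -1.06  1.35 -0.9 ]
grip t46.2 [ 0.6874 -0.1343  0.0225] F [-0.3  1.7  0.4] w0.0174
lift t47.0 [ 0.6871 -0.1341  0.0947] F [-0.1 -0.3 -1.9] w0.0175
 t48.8 [ 0.5405 -0.1303  0.095 ] F [-0.9 -0.1 -1.7] w0.0174
[-0.32  0.83  0.89  1.87 -0.84  0.87  1.02]
```

View pics/carry.png

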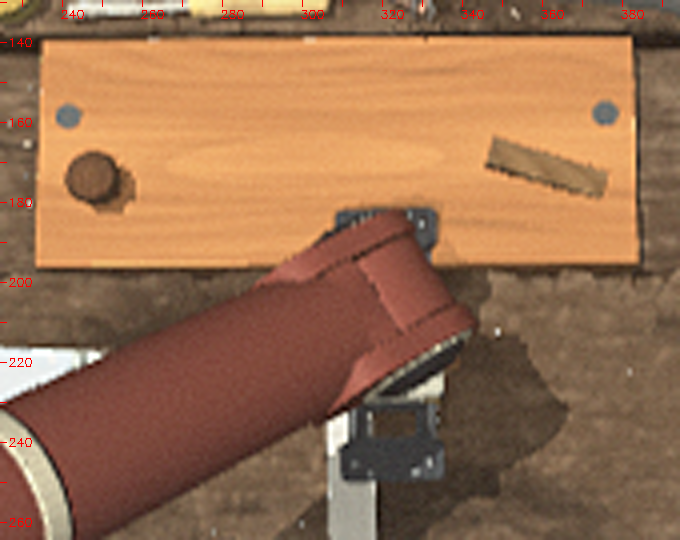

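```bash
python3 - <<'E'
from h import *
h=FT+np.pi
robot.goto(p3(fw(0,-.12),.095),quat(2.4)); robot.goto(p3(fw(0,-.075),.095),quat(h)); st()
robot.movel(p3(fw(0,-.075),.0235),.08,threshold=8); st("down")
robot.command_gripper(.046); e=robot.state()["eef_pos"]; robot.movel([e[0],e[1],.14],.15)
robot.goto([.66,-.15,.25],quat(1.6)); st()
crop(robot.capture("top"),225,190,345,275,6,"sq2")
E
```

```text
t50.0 [0.4871 0.014  0.095 ] F [-0.4 -0.8 -0.5] w0.0176
down t51.0 [0.4867 0.0158 0.0238] F [ 0.4  0.1 -1.9] w0.0174
 t53.7 [ 0.6594 -0.1493  0.2486] F [ 0.3 -0.5 -0.5] w0.0462
```

View pics/sq2.png

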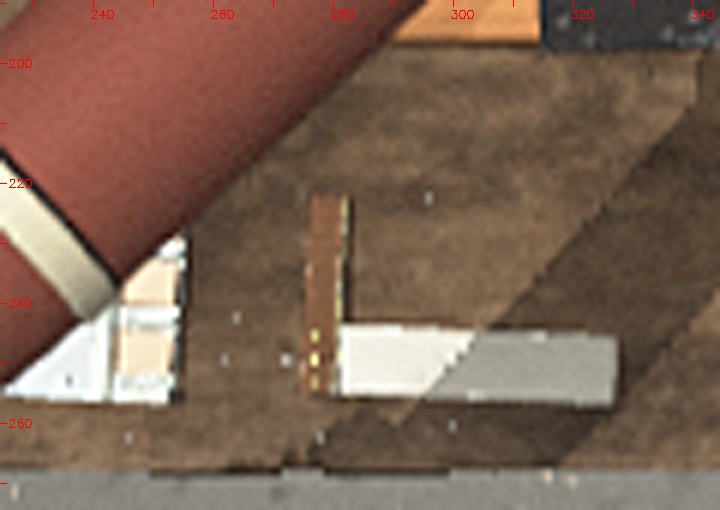

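```bash
python3 - <<'E'
from h import *
c=robot.capture("top"); print(px2w(c,290,250.3,.008),fw(-.034,-.118))
h=FT+np.pi/2; a=p3(fw(-.034,-.115),.12)
robot.command_gripper(.055,12); robot.goto(a,quat(h)); a[2]=.0225; robot.movel(a,.1); robot.command_gripper(0); st("blade")
r=robot.movel(p3(fw(-.034,-.056),.0225),.06,threshold=8); st(f"near {r}")
r=robot.movel(p3(fw(-.034,-.044),.0225),.02,threshold=5); st(f"contact {r}")
print("local",R(-FT)@(np.array(robot.state()["eef_pos"][:2])-F))
robot.command_gripper(.055); e=robot.state()["eef_pos"]; robot.movel([e[0],e[1],.14],.15)
robot.goto([.66,-.15,.25],quat(1.6)); st()
c=robot.capture("top");crop(c,220,195,320,270,8,"sq3")
E
```

```text
[ 0.44785003 -0.02287242  0.008     ] [ 0.45026112 -0.02539304]
blade t56.8 [ 0.4505 -0.0223  0.0227] F [-0.   0.   1.6] w0.0356
near False t58.0 [0.4535 0.037  0.0227] F [ 0.1 -1.3  5.2] w0.0355
contact True t58.5 [0.4538 0.0453 0.0227] F [0.1 0.7 3.7] w0.0355
local [-0.03397145 -0.04720275]
 t61.2 [ 0.6597 -0.1484  0.2487] F [0.7 0.1 0.5] w0.0548
```

View pics/sq3.png

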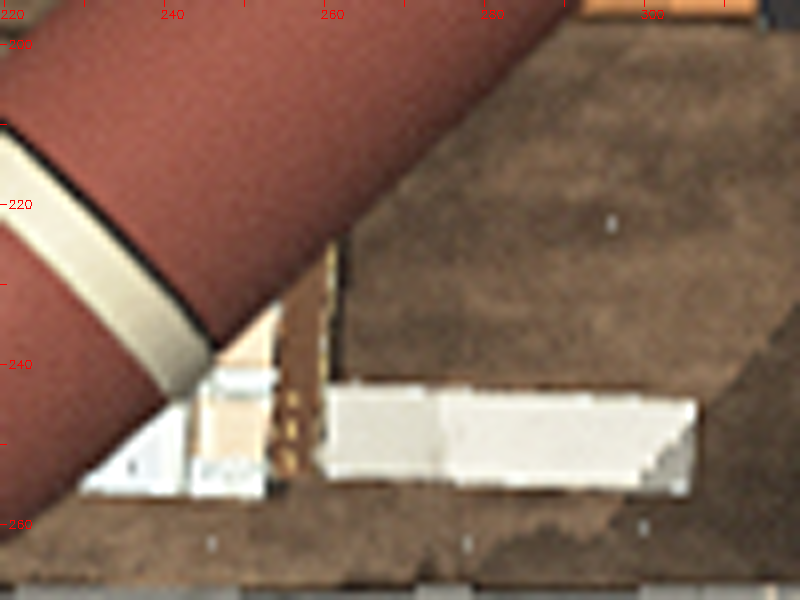

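```bash
python3 - <<'E'
from h import *
h=FT+np.pi/2
robot.command_gripper(0,20); robot.goto(p3(fw(.017,-.05),.12),quat(h)); robot.movel(p3(fw(.017,-.05),.0235),.1)
r=robot.movel(p3(fw(.017,-.018),.0235),.03,threshold=6); st(f"push {r}")
print("local",R(-FT)@(np.array(robot.state()["eef_pos"][:2])-F))
e=p3(fw(.017,-.05),.0235); robot.movel(e,.1); e[2]=.14; robot.movel(e,.2)
robot.goto(p3(fw(0,.2105),.14),quat(h)); st()
c=robot.capture("top");crop(c,220,195,320,270,8,"sq4")
E
```

```text
push True t65.2 [0.5057 0.0642 0.0234] F [ 0.3 -1.4  0.6] w0.0006
local [ 0.01697251 -0.02578976]
 t67.3 [0.5007 0.2987 0.1399] F [0.  0.4 0.4] w0.0007
```

View pics/sq4.png

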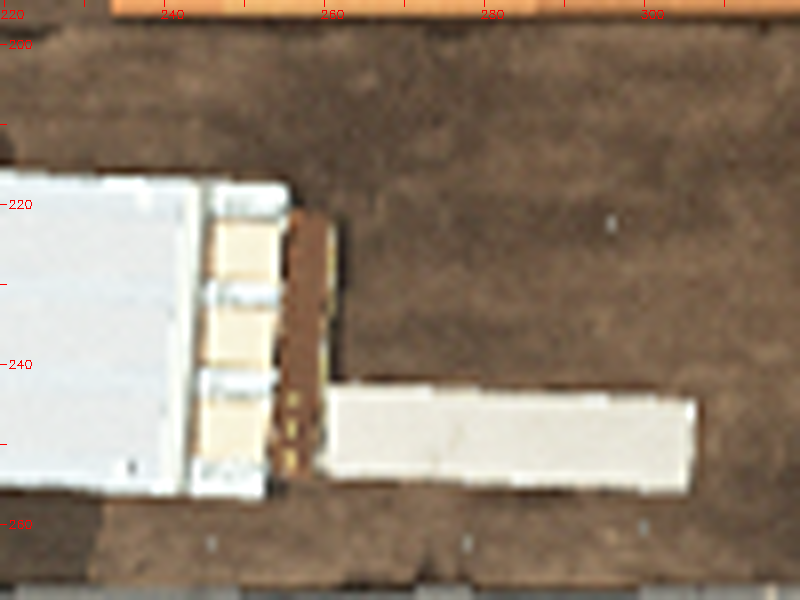

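The gate is flush and centred: the stock spans v 220.5–254 and the feeder 217.5–256.5. Both slopes are about 0.045–0.049. I'll press the button now.

```bash
python3 - <<'E'
from h import *
b=fw(0,.2105); robot.movel(p3(b,.103),.1); st("above")
r=robot.movel(p3(b,.085),.02,threshold=12); st(f"down {r}")
for _ in range(4): robot.sleep(1); st("hold")
robot.movel(p3(b,.14),.08); st("up")
c=robot.capture("top");crop(c,160,135,390,270,3.4,"all2")
E
```

```text
above t67.9 [0.4997 0.3004 0.1025] F [-0.8 -0.5  1.6] w0.0008
down True t68.5 [0.5004 0.3009 0.0954] F [-0.9  0.2  4.9] w0.0002
hold t69.5 [0.5005 0.3009 0.0954] F [-1.7 -0.3  5.6] w0.0005
hold t70.5 [0.5004 0.3009 0.0954] F [-0.5  0.2  6.5] w0.0004
hold t71.5 [0.5004 0.3008 0.0954] F [-0.9 -0.1  5.3] w0.0003
hold t72.5 [0.5004 0.3009 0.0954] F [-1.3  0.3  5.1] w0.0005
up t73.2 [0.4999 0.3012 0.1398] F [ 0.3  0.2 -0.2] w0.0004
```

View pics/all2.png

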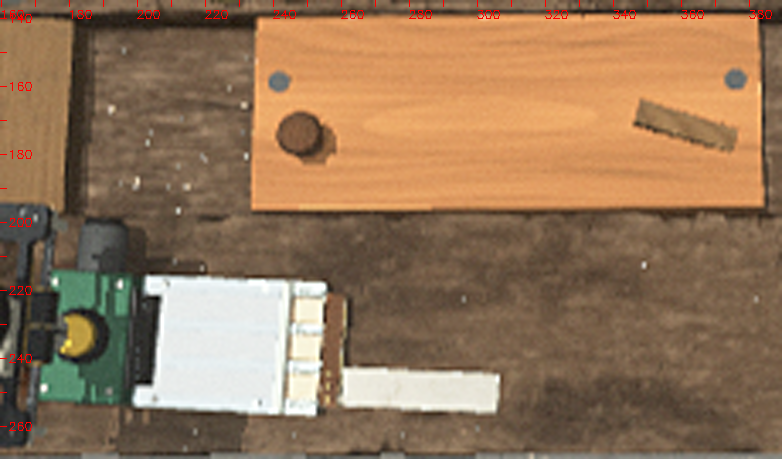

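The press stopped at a nominal depth of only about 3.6 mm with an ambiguous force reading (~5.5 N). I'll press again in small steps until it clearly bottoms out. The gate is still in place.

```bash
python3 - <<'E'
from h import *
b=fw(0,.2105); robot.movel(p3(b,.1),.1)
z=.1
while z>.086:
    z-=.001; robot.movel(p3(b,z),.02); robot.sleep(.15)
    f=np.mean([(robot.sleep(.03),robot.state()["force"][2])[1] for _ in range(5)]); print(round(z,3),round(robot.state()["eef_pos"][2],4),round(f,1))
    if f>14: break
for _ in range(4): robot.sleep(1); st("hold")
robot.movel(p3(b,.14),.08); st("up")
E
```

```text
0.099 0.0991 3.0
0.098 0.098 3.8
0.097 0.0971 4.1
0.096 0.096 4.4
0.095 0.0954 6.2
0.094 0.0953 11.5
0.093 0.0952 15.7
hold t78.7 [0.5005 0.301  0.0952] F [-5.5  0.8 16.3] w0.0008
hold t79.7 [0.5005 0.301  0.0952] F [-4.8  0.3 15.5] w0.0005
hold t80.7 [0.5005 0.301  0.0952] F [-5.2  0.3 16.5] w0.0004
hold t81.7 [0.5005 0.301  0.0952] F [-5.6 -0.7 16.1] w0.0001
up t82.5 [0.5    0.3012 0.1397] F [ 0.2 -0.4 -0.5] w0.0003
```

The button clearly bottomed this time: about 16 N at a constant z for over 4 s, then released. Next I'll take the square back.

```bash
python3 - <<'E'
from h import *
h=FT+np.pi/2
c=robot.capture("top"); crop(c,220,195,320,270,8,"sq5")
d=cv2.absdiff(cv2.imread("pics/sq4.png"),cv2.imread("pics/sq5.png")).mean(); print("diff",d)
assert d<6
g=fw(-.034,-.052)
robot.command_gripper(.055,45); robot.goto(p3(g,.13),quat(h)); robot.movel(p3(g,.0245),.1); robot.command_gripper(0); st("grip")
g=fw(-.034,-.09); robot.movel(p3(g,.0245),.05); st("pulled")
robot.movel(p3(g,.07),.1); st("lift")
crop(robot.capture("top"),220,130,390,270,4,"lift2")
E
```

```text
diff 2.2130618055555558
grip t86.3 [0.4537 0.0406 0.0247] F [0.8 0.2 1.3] w0.0334
pulled t87.2 [0.4516 0.0018 0.0246] F [-0.3  1.1  5.1] w0.0338
lift t87.8 [0.4511 0.0026 0.0695] F [ 0.   0.3 -1.8] w0.0337
```

View pics/lift2.png

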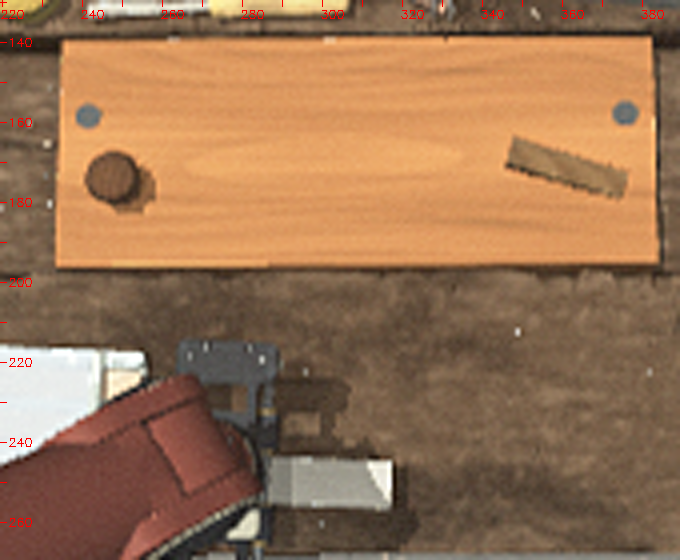

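```bash
python3 - <<'E'
from h import *
h=FT+np.pi/2
robot.goto([.56,-.03,.075],quat(h)); robot.goto([.693,-.026,.075],quat(h)); st()
r=robot.movel([.693,-.026,.0255],.05,threshold=8); st(f"down {r}")
robot.command_gripper(.055); e=robot.state()["eef_pos"]; robot.movel([e[0],e[1],.16],.15)
robot.goto([.45,-.25,.3],quat(1.2)); st()
c=robot.capture("top");crop(c,160,130,390,270,3.4,"fin"); crop(robot.capture("scene"),180,130,420,280,3.3,"fins")
E
```

```text
t89.0 [ 0.6912 -0.0258  0.0738] F [ 0.5 -0.9 -2.3] w0.0338
down False t90.1 [ 0.6933 -0.0261  0.0259] F [-1.1  0.4 -1.1] w0.0340
 t93.1 [ 0.4516 -0.2486  0.2992] F [ 0.2 -0.7  0.4] w0.0549
```

View pics/fin.png

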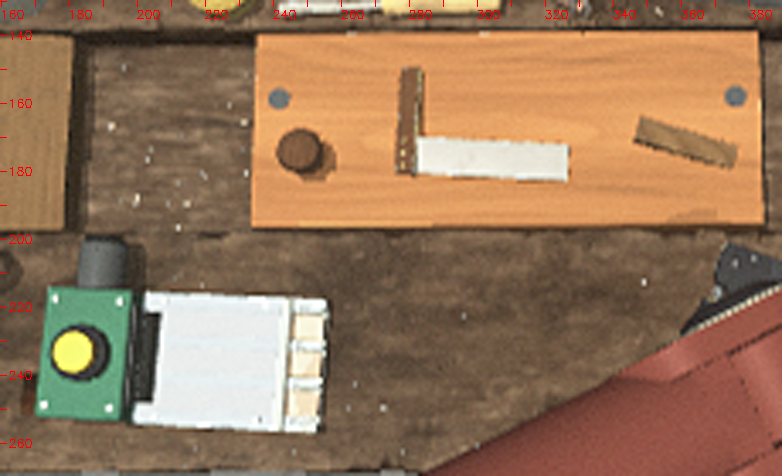

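View pics/fins.png

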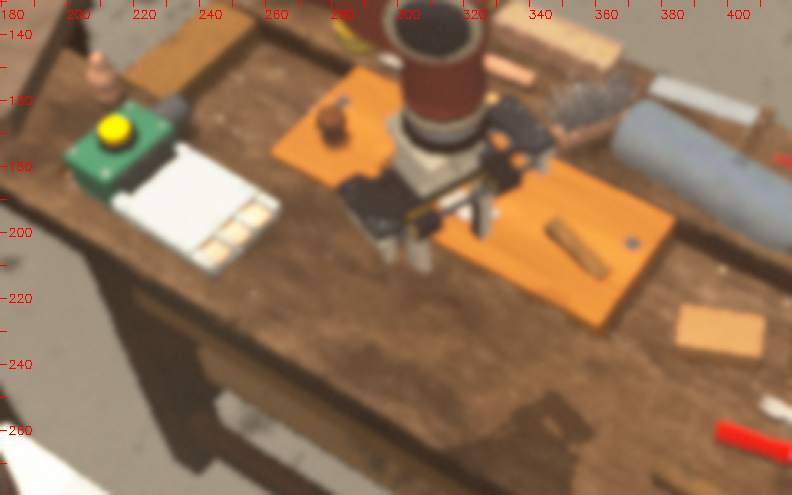

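The square lies flat on the cover, with its stock at px (277,165) and its blade to (323,177). All three strips are home, and the knob and wedge haven't moved. I'll hand in.

```bash
python3 - <<'E'
from h import *
robot.close_job(); st()
E
```

```text
the job is handed in; nothing more can be done
the job is handed in; nothing more can be done
```

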